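# Shut the hopper gate and hold the grinder lid open

## Robot

A 7-joint arm with a two-finger parallel gripper is mounted at the origin on a cart in front of the work surface, level with it; the furniture and walls round the work are solid. World frame = base frame: x ahead of the robot, y to its left, z up, the work surface at z = 0. Lengths are in m, angles in rad, forces in N, time in s.
With the tool pointing down it reaches from about 0.35 to 0.9 m from the base axis. Payload 8.1 kg.
Tool frame: the origin (TCP) lies at the very end of the fingers, on their centre line; the grasp point (between the pads) lies arm.hold_point_z behind it (arm.hold_point_z is the distance from the TCP to the grasp point, in m); z points along the fingers, y is the line along which they close (so a half turn about z gives the same grasp; the last joint's range is limited). The gripper opens to 92 mm and grips with 3 to 60 N. Pads are 19 mm wide; open, the fingers measure 130 mm over their backs; the gripper's body (75 mm by 190 mm) begins 47 mm behind the grasp point.
Start: joints at [-1.327, 0.434, 0.025, 1.573, -0.012, 1.134, -0.075], TCP at [0.212, 0.588, 0.227] pointing down, gripper open.
Joint ranges: [-2.62, 2.62], [-0.44, 2.09], [-1.27, 1.32], [0.08, 2.57], [-1.32, 4.46], [0.12, 2], [-2.74, 2.74]. Speed limits (rad/s): [2.22, 2.22, 3.01, 3.01, 3.14, 3.14, 3.14].

## Interface

Orientations are given as a rotation vector (axis times angle).
In Python, from cell import arm, vision, job, cut_out gives the robot as it stands. The module is installed in compiled form; this text tells all that it offers.
- The arm moves only by the tool play_rows, never from a script. Its argument "increments" is text: rows parted by semicolons, each of 5 numbers parted by spaces: the shift along the tool's x, y, z in cm, then the turn about the tool's z in degrees, then the opening, from -1 (shut) to 1 (fully open), so that 0 is half open. A call has 1 to 5 rows; each row shifts and turns the commanded pose from where the row before left it, along the tool's axes as they then stand; what a row does not reach is not made up. A row lasts 1/12 s, in which the tool goes at most 41.7 mm and 7.16 degrees, less where a joint would pass 70% of its speed; a pose out of reach is approached as far as the arm can. A call is refused whole if a number of a shift passes 4.17 or a number of a turn 7.16, either way. A call with a gripper value outside its range is refused whole. The fingers move at their own pace and stop on an object; "grip_force" is the grip in N (left out, the last holds). Time passes only in rows, so rows that do not move let the fingers close. It gives the time, the measured TCP pose, the force, the opening and the grip force at its end, in the units of the state.
- arm.observe(): the state, without advancing time (a new reading comes with each control period).
- vision.get_image(name): name is "scene" or "top"; returns a dict with "frame" (400x640x3 uint8, red, green, blue), "z_map" (400x640 float32, m along the optical axis (not along the pixel's ray), 0 where there is no reading), "mtx" (3x3 intrinsics, pixels), "cam_to_world" (4x4, takes a point from camera to world coordinates). Camera axes: x right, y up, looking along -z (the intrinsics and any distortion apply to the point x, -y, -z); pixel columns grow to the right and rows downward; lengths in m; the calibration is good to about 2 mm. A picture is of the moment at which its call begins.
- job.sign_off(): hands the job in; it is judged then, once.
Trained networks look in a picture, given as the dict that the camera call returned (one of the last four; its "shot" number tells which), for a name from the list of things; names that differ only in an ending like _2 or _b are one class to them, and where a whole thing is asked for, a point or a joint stands for the part that bears it (a point fixed in the world has none). Each returns a list of dicts, best first, with "confidence" (0 to 1); they miss things now and then, are a little off and sometimes report something else, mostly with a low value. They report only what shows in the picture. A call takes as long as a camera call.
- cut_out(query, picture): "mask" (400x640 bool, what is visible of it) and "point" ([row, column] in pixels, amid what is visible of it).
The state is a dict: "clock": time; "joints": joint angles; "dq": joint speeds; "joint_efforts": joint torques, N m; "position": TCP position; "ee_rot": TCP orientation; "force": force on the tool from outside, world axes, zero at the start; "ft_torque": the same for the moment, N m; "width": opening from 0.0 (shut) to 1.0 (fully open); "gripper_force": force on a finger pad.
Only numpy, scipy, OpenCV 4.12 (cv2) and the standard library are available. Lean on these libraries where they do the work, as an engineer would, in place of code of your own. Each camera call takes 0.05 s, during which the arm holds its last target. There are 200 camera calls.

## Task

The coffee grinder's bean hopper has been washed and is about to be refilled: slide its loose shut-off gate, blade first and grip upwards, into the slot on the grinder's side until the gate's face plate sits against the slot's mouth, so that no beans can drop into the burrs. Then lift the hopper lid by its bow handle and hold it 60 degrees open for me to pour, without ever letting it slam; it falls shut by itself, so finish while still holding it there. Leave the other things where they stand.

Things in the scene. Friction and masses are not known exactly. Their poses are not given: they have to be found in the camera images.
- bean_grinder: burr coffee grinder, fixed: aluminium housing 146 x 118 mm, black collar, clear square hopper 104 x 108 mm with black hinged lid, 181 mm high without the lid's handle. Origin under its centre on the worktop; x points to its back (hinge), -x to its front (drawer, dial), z up. The gate slot is in its right side (-y).
- slot_mouth (a point): middle of the steel-framed gate slot's outer end, at the height of the slot's floor: 62 mm right (-y) of the grinder's centre, 102.5 mm above the worktop; axes as the grinder's. The slot runs level along the grinder's +y, 7 mm high (upwards from this point), 52 mm wide, 102 mm deep to an end wall; its first 10 mm flare outwards to about 12 x 58 mm.
- hopper_gate: loose shut-off gate, 181 mm long, 0.09 kg: flat steel blade 46 wide, 4 thick, 98 long, half-round nose; black upright face plate 80 wide, 22 high; stem 16 wide; grip block. Lies on its flat underside, grip up. Origin on the underside, middle of the face plate's blade side; +y to the nose, -y to the grip, z up. Home, it rests at slot_mouth, axes as the grinder's, and stays when let go.
- gate_grip (a point): point to grasp in the gate's grip block, 65 mm behind the face plate's blade side (gate -y) and 23 mm above the underside; axes as the gate's. The block is 20 mm wide (gate x), 36 mm long (gate y) and 34 mm high from the underside; its two wide upright sides face +x and -x.
- hopper_lid (a joint): hinge angle of the hopper lid in rad: 0 shut, growing as the lid's front edge rises; stop at 1.4. Nothing keeps it open: let go, it falls shut. Lid about 0.16 kg; 60 degrees is 1.047.
- lid_hinge (a point): middle of the lid's hinge line, at the hopper's back, 56 mm behind the grinder's centre (+x), 178 mm above the worktop; axes as the grinder's. The hinge line runs along the grinder's y.
- lid_bar (a point): middle of the round bar (10 mm thick, 60 mm clear length along the grinder's y) of the lid's steel bow handle, above and before the lid's front edge. Lid shut: 130 mm in front (-x) of and 31 mm above the hinge, 28 mm over the lid's top. Moves with the lid on a circle of 133.6 mm radius about the hinge. Axes as the lid's.
- mug_banded: empty mug with yellow bands, 86 x 120 x 101 mm, upright, at the left by the red coffee maker; bystander. Origin under its middle.
- coffee_jar: jar with a yellow lid, 75 mm wide, 130 mm high; bystander behind the grinder. Origin under its middle.
- jam: small clear empty jar without lid, 67 mm wide, 86 mm high, at the back right beside the black cartons; bystander. Origin under its middle.
- pod_a: coffee pod, 50 mm wide, 43 mm high; bystander behind the grinder. Origin under its middle.
- pod_b: coffee pod, 50 mm wide, 43 mm high; bystander behind the grinder. Origin under its middle.
- snips: scissors, 199 x 87 x 9 mm, lying flat before the grinder; bystander. Origin under their middle.
- fish_tin: flat round tin, 86 mm wide, 40 mm high, left or right of the grinder, on the side where the gate does not lie; bystander. Origin under its middle.

How it is judged:
On the way, in this order (a step that is already met when the one before it is completed fails the run):
1. the gate is fully home in its slot and let go, the lid still down (y of hopper_gate in the frame of slot_mouth between -0.005 and 0.005 m and x of hopper_gate in the frame of slot_mouth between -0.006 and 0.006 m and z of hopper_gate in the frame of slot_mouth between -0.006 and 0.006 m and angle between the y axis of hopper_gate and the y axis of bean_grinder, either way round below 0.12 rad and angle between hopper_gate's own z axis and vertical below 0.12 rad and contact force between the fingers and hopper_gate below 0.05 N and value of joint hopper_lid below 0.2 rad), for 0.2 s.
2. the lid is raised to 60 degrees in the gripper (value of joint hopper_lid between 0.925 and 1.169 rad and velocity of joint hopper_lid between -0.1 and 0.1 rad/s and contact force between the fingers and hopper_lid above 0.2 N), for 0.2 s.
At the end, for the whole second after the job is handed in: gate home: its origin within 5 mm of slot_mouth along the slot and 6 mm across and in height, its blade within 0.12 rad of the slot's direction; lid held by the fingers (over 0.2 N) at 60 degrees, within 7 degrees, at rest (under 0.1 rad/s); bystanders not disturbed (all of step 2 and y of hopper_gate in the frame of slot_mouth between -0.005 and 0.005 m and x of hopper_gate in the frame of slot_mouth between -0.006 and 0.006 m and z of hopper_gate in the frame of slot_mouth between -0.006 and 0.006 m and angle between the y axis of hopper_gate and the y axis of bean_grinder, either way round below 0.12 rad and angle between hopper_gate's own z axis and vertical below 0.12 rad); the arm keeps its last pose, push and grip.
It fails at once if the lid falls or slams shut (faster than 3 rad/s) (velocity of joint hopper_lid below -3 rad/s).
It fails at once if a bystander is moved more than 3 cm or knocked over (distance of any of mug_banded, coffee_jar, jam, pod_a, pod_b, snips, fish_tin from where it was at the start of the episode above 0.03 m or angle between any of mug_banded, coffee_jar, jam, pod_a, pod_b, fish_tin's own z axis and vertical above 0.5 rad).
It also fails if it takes over 72 s, if anything falls off the work surface, if the arm or the gripper's body presses on something with over 40 N, if the wrist force passes 120 N, or if a joint passes its speed limit or range.

## Working session

There is one attempt and no reset: what is moved stays moved. The work goes in short steps, Python scripts to look and compute and a tool call to move; the robot and the scene stay as the last step left them, time stands still between calls to the robot, and variables do not carry over. Pictures are saved under pics/ and viewed, at most 10 in all, crops included, and the job is handed in when it is done.

Besides the shell and the picture viewer there is one more tool, called after "Call:" as a command line: name --argument value ..., lists and objects as JSON in quotes. play_rows: Moves the arm, as the interface text tells. Its arguments: {"type":"object","properties":{"increments":{"type":"string"},"grip_force":{"type":"number"}},"required":["increments"]}

```bash
mkdir -p pics; cat > h.py <<'E'
import numpy as np, cv2
from cell import arm, vision, job, cut_out
from scipy.spatial.transform import Rotation as R
def cloud(p):
    z=p["z_map"]; K=p["mtx"]; T=p["cam_to_world"]
    v,u=np.mgrid[:400,:640]
    X=np.stack([(u-K[0,2])/K[0,0]*z,-(v-K[1,2])/K[1,1]*z,-z],-1)
    W=X@T[:3,:3].T+T[:3,3]; W[z==0]=np.nan
    return W
def save(p,n,crop=None,s=1):
    f=p["frame"]
    if crop: f=f[crop[0]:crop[1],crop[2]:crop[3]]
    cv2.imwrite("pics/"+n,cv2.resize(f[:,:,::-1],None,fx=s,fy=s,interpolation=cv2.INTER_CUBIC))
E
python3 - <<'E'
from h import *
o=arm.observe(); print({k:np.round(v,3) for k,v in o.items()}, arm.hold_point_z)
print(R.from_rotvec(o["ee_rot"]).as_matrix().round(2))
for n in ["scene","top"]:
    p=vision.get_image(n); save(p,n+"0.png",s=1.25); W=cloud(p)
    print(n,p["cam_to_world"].round(3).tolist(),p["mtx"].round(1).tolist())
    for q in ["bean_grinder","hopper_gate","hopper_lid","fish_tin","snips","coffee_jar"]:
        for d in cut_out(q,p)[:1]:
            w=W[d["mask"]]; w=w[~np.isnan(w[:,0])]
            print(q,round(d["confidence"],2),np.round(d["point"]),len(w),np.nanpercentile(w,[3,50,97],axis=0).round(3).tolist() if len(w) else None)
E
```

```text
{'clock': np.float64(0.0), 'joints': array([-1.327,  0.435,  0.025,  1.574, -0.012,  1.134, -0.075]), 'dq': array([ 0.   , -0.   ,  0.   ,  0.002, -0.   , -0.002,  0.   ]), 'joint_efforts': array([ 1.0000e-03, -6.6785e+01,  9.8500e-01, -3.1446e+01, -6.1000e-02,
        4.3000e-02,  0.0000e+00]), 'position': array([0.212, 0.587, 0.226]), 'ee_rot': array([-5.420e-01, -3.094e+00,  2.000e-03]), 'force': array([-0.014,  0.392, -0.329]), 'ft_torque': array([-0.011,  0.01 , -0.022]), 'gripper_force': np.float64(0.0), 'width': np.float64(0.999)} 0.0188
[[-0.94  0.34 -0.  ]
 [ 0.34  0.94 -0.  ]
 [-0.   -0.   -1.  ]]
scene [[0.756, 0.395, -0.522, -0.226], [-0.654, 0.481, -0.583, -0.798], [0.021, 0.783, 0.622, 1.073], [0.0, 0.0, 0.0, 1.0]] [[490.5, 0.0, 326.5], [0.0, 490.5, 200.5], [0.0, 0.0, 1.0]]
hopper_gate 0.64 [213. 259.] 493 [[0.4, 0.227, 0.001], [0.451, 0.305, 0.008], [0.499, 0.378, 0.035]]
hopper_lid 0.88 [202. 327.] 1025 [[0.452, -0.019, 0.178], [0.52, 0.033, 0.184], [0.583, 0.092, 0.214]]
fish_tin 0.75 [315. 388.] 964 [[0.424, -0.336, 0.004], [0.457, -0.301, 0.037], [0.504, -0.256, 0.
[... 301 characters left out ...]
85], [0.0, 0.0, 0.0, 1.0]] [[451.4, 0.0, 314.9], [0.0, 451.4, 190.4], [0.0, 0.0, 1.0]]
bean_grinder 0.79 [200. 317.] 1991 [[0.447, -0.02, 0.016], [0.49, 0.042, 0.178], [0.579, 0.101, 0.209]]
hopper_gate 0.33 [250. 340.] 350 [[0.343, -0.133, -0.004], [0.378, -0.029, 0.007], [0.413, 0.014, 0.015]]
hopper_lid 0.92 [189. 316.] 1133 [[0.455, -0.017, 0.174], [0.522, 0.04, 0.182], [0.587, 0.096, 0.213]]
fish_tin 0.82 [219. 412.] 548 [[0.424, -0.335, 0.002], [0.46, -0.293, 0.036], [0.504, -0.256, 0.043]]
snips 0.75 [251. 345.] 274 [[0.336, -0.136, 0.0], [0.375, -0.037, 0.008], [0.413, 0.012, 0.015]]
coffee_jar 0.75 [167. 272.] 548 [[0.643, 0.156, 0.015], [0.659, 0.187, 0.108], [0.705, 0.219, 0.134]]
```

View pics/scene0.png

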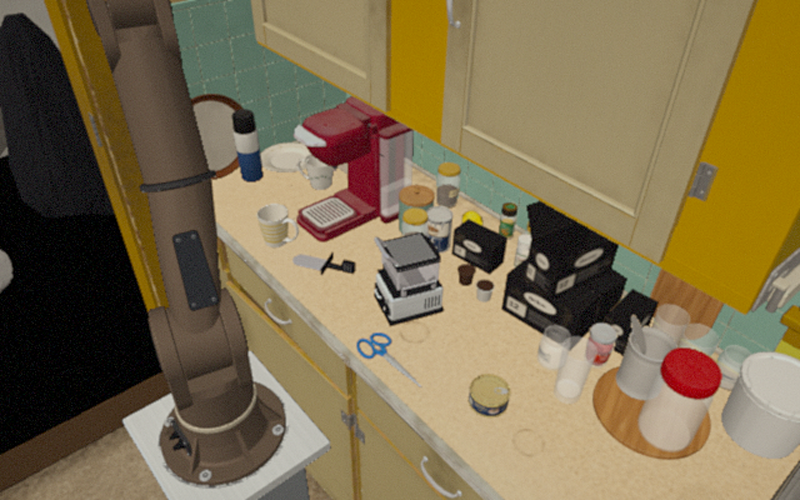

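View pics/top0.png

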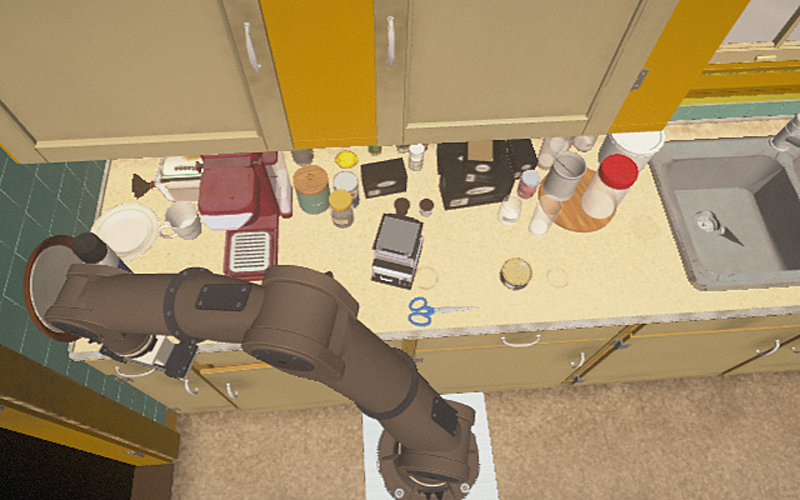

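The scene view shows the gate at about (325,264), with its nose towards the mug and its grip towards the grinder. The grinder is at (410,280) with the lid handle on its front-left edge, the scissors are at (385,355) and the tin is at (490,395). In the top view the arm hides the gate.

```bash
python3 - <<'E'
from h import *
p=vision.get_image("scene"); W=cloud(p); save(p,"crop1.png",(150,275,210,370),5)
d=cut_out("hopper_gate",p)[0]; print(d["confidence"])
m=d["mask"]&~np.isnan(W[...,0]); w=W[m]
bl=w[(w[:,2]<0.012)]; gr=w[w[:,2]>0.026]
hi=gr
def rect(a): r=cv2.minAreaRect((a[:,:2]*1000).astype(np.float32)); return np.round(r[0],1),np.round(r[1],1),round(r[2],1), a[:,2].mean().round(4),len(a)
print("all",rect(w)); print("blade",rect(bl)); print("grip",rect(gr))
c=w[:,:2].mean(0); ev=np.linalg.svd(w[:,:2]-c)[2][0]; ev*=np.sign(ev[1]); n=np.array([ev[1],-ev[0]])
s=(w[:,:2]-c)@ev; t=(w[:,:2]-c)@n
print("axis",ev,c)
for a in np.arange(-0.11,0.11,0.01):
    k=(s>=a)&(s<a+0.01)
    if k.any(): print(round(a,2),k.sum(),t[k].min().round(3),t[k].max().round(3),np.median(w[k,2]).round(3),w[k,2].max().round(3))
for n in ["scene","top"]:
    q=p if n=="scene" else vision.get_image("top"); V=cloud(q)
    e=cut_out("hopper_lid",q)[0]; v=V[e["mask"]&~np.isnan(V[...,0])]
    top=v[(v[:,2]>0.174)&(v[:,2]<0.189)]; h=v[v[:,2]>0.2]
    print(n,"lid",rect(top),"handle",rect(h))
    # housing
    if n=="top":
        for x in (0.45,0.5,0.55,0.6,0.65,0.7,.75): 
            k=(abs(V[...,0]-x)<0.02)&(abs(V[...,1]-0.04)<0.12); print(x,np.nanpercentile(V[k][:,2],[5,50,99]).round(2) if k.any() else None)
E
```

```text
0.98
all (array([450.7, 302.9]), array([ 79.2, 184.4]), 41.9, np.float64(0.012), 474)
blade (array([451.3, 304.6]), array([ 75.9, 182.6]), 41.9, np.float64(0.0059), 308)
grip (array([479.9, 260.9]), array([28.6, 79.7]), 31.4, np.float64(0.0324), 60)
axis [-0.50170178  0.86504065] [0.45236386 0.30077701]
-0.1 1 0.003 0.003 0.026 0.026
-0.09 35 -0.009 0.013 0.024 0.039
-0.08 26 -0.008 0.014 0.028 0.037
-0.07 34 -0.01 0.018 0.027 0.041
-0.06 20 -0.011 0.01 0.023 0.033
-0.05 13 -0.006 0.008 0.013 0.018
-0.04 19 -0.01 0.04 0.01 0.019
-0.03 16 -0.012 0.027 0.012 0.018
-0.02 34 -0.038 0.033 0.013 0.027
-0.01 47 -0.037 0.042 0.016 0.028
-0.0 13 -0.022 0.033 0.005 0.01
0.01 28 -0.021 0.029 0.006 0.01
0.02 25 -0.024 0.024 0.004 0.01
0.03 29 -0.025 0.022 0.005 0.012
0.04 30 -0.026 0.024 0.006 0.009
0.05 28 -0.021 0.024 0.006 0.012
0.06 21 -0.022 0.026 0.005 0.011
0.07 29 -0.024 0.022 0.006 0.012
0.08 21 -0.017 0.015 0.006 0.01
0.09 5 -0.007 0.02 0.0 0.008
scene lid (array([529.5,  36.6]), array([115.6, 116.5]), 70.4, np.float64(0.1838), 900) handle (array([461.3,  60. ]), array([82.9, 19.6]), 74.0, np.float64(0.2114), 80)
top lid (array([529.3,  36.9]), array([112. , 118.7]), 71.0, np.float64(0.1821), 999) handle (array([461.7,  60.2]), array([81.5, 18.9]), 73.5, np.float64(0.2116), 74)
0.45 [-0.    0.    0.22]
0.5 [-0.    0.12  0.19]
0.55 [-0.    0.18  0.19]
0.6 [-0.01  0.    0.72]
0.65 [0.41 0.64 0.81]
0.7 [-0.01  0.    0.1 ]
0.75 [-0.    0.01  0.11]
```

View pics/crop1.png

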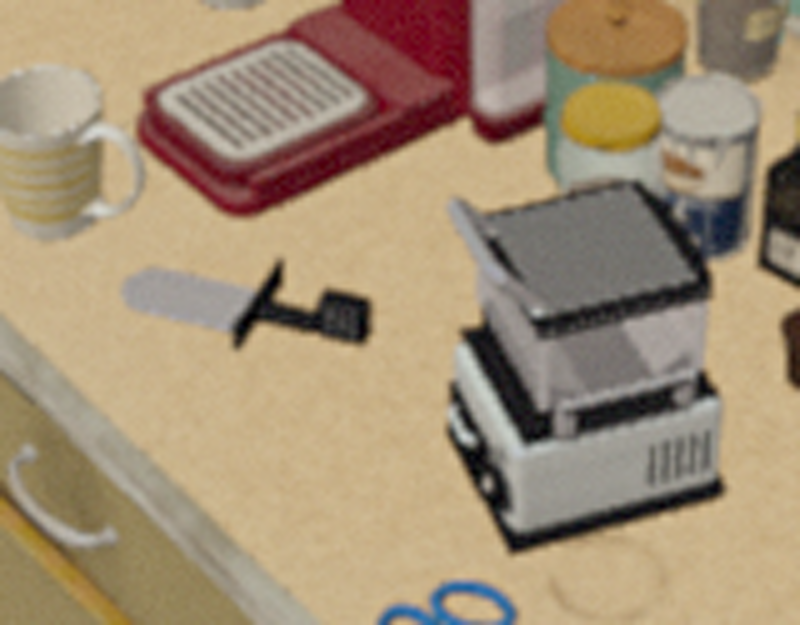

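The crop confirms it: the gate's nose is at (125,285), its grip block at (345,320), the grinder's slot is in the right side near (630,395), and the bow handle is at (490,255).

```bash
cat >> h.py <<'E'
def plan(x,y,z,phi,n=None,g=1,speed=3.9,start=None):
    """rows from commanded/measured pose to target; phi=world angle (deg) of tool y"""
    o=arm.observe(); M=R.from_rotvec(o["ee_rot"]).as_matrix()
    P=np.array(o["position"])*100; f=np.degrees(np.arctan2(M[1,1],M[0,1]))
    T=np.array([x,y,z])*100; dphi=(phi-f+90)%180-90
    n=n or int(np.ceil(max(np.linalg.norm(T-P)/speed,abs(dphi)/7)))
    P0=P.copy(); f0=f; out=[]
    for i in range(1,n+1):
        a=np.radians(f); Y=np.array([np.cos(a),np.sin(a),0]); X=np.array([-Y[1],Y[0],0]); Z=np.array([0,0,-1])
        D=P0+(T-P0)*i/n-P; v=np.round([D@X,D@Y,D@Z],1); t=round(f-(f0+dphi*i/n),1)
        P=P+v[0]*X+v[1]*Y+v[2]*Z; f-=t
        out.append("%g %g %g %g %g"%(*v,t,g))
    print("at",P0.round(2),round(f0,1),"end",P.round(2),round(f,1))
    for i in range(0,n,5): print("; ".join(out[i:i+5]))
E
python3 - <<'E'
from h import *
p=vision.get_image("scene"); W=cloud(p).reshape(-1,3); W=W[~np.isnan(W[:,0])]
g=np.array([.489,.242])
for a,b in [(.35,.41),(.42,.33),(.489,.242)]:
  k=(np.hypot(W[:,0]-a,W[:,1]-b)<0.11); print(a,b,np.percentile(W[k,2],[50,90,99,100]).round(3))
rel=W[:,:2]-g; Y=np.array([.865,.5]);X=np.array([-.5,.865])
k=(abs(rel@Y)<.11)&(abs(rel@X)<.055); print(np.percentile(W[k,2],[90,99,100]).round(3))
q=W[k&(W[:,2]>.029)]; print("block",np.median(q,axis=0),len(q), ((q[:,:2]-g)@X).min(),((q[:,:2]-g)@X).max())
plan(.489,.242,.13,30.1)
E
```

```text
0.35 0.41 [-0.029  0.036  0.099  0.108]
0.42 0.33 [0.001 0.008 0.093 0.108]
0.489 0.242 [0.002 0.01  0.035 0.04 ]
[0.009 0.037 0.04 ]
block [0.48735013 0.24056754 0.03489461] 46 -0.018174301967348455 0.016222258059608252
at [21.25 58.78 22.68] 70.1 end [48.84 24.22 12.98] 30.1
-3.1 -1.9 0.8 3.3 1; -3.3 -1.8 0.8 3.4 1; -3.3 -1.5 0.8 3.3 1; -3.5 -1.4 0.8 3.3 1; -3.5 -1.1 0.8 3.4 1
-3.6 -1 0.8 3.3 1; -3.6 -0.7 0.8 3.3 1; -3.6 -0.5 0.9 3.4 1; -3.7 -0.3 0.8 3.3 1; -3.7 -0.1 0.8 3.4 1
-3.7 0.1 0.8 3.3 1; -3.6 0.3 0.8 3.3 1
```

Call:
play_rows --increments "-3.1 -1.9 0.8 3.3 1; -3.3 -1.8 0.8 3.4 1; -3.3 -1.5 0.8 3.3 1; -3.5 -1.4 0.8 3.3 1; -3.5 -1.1 0.8 3.4 1"

```text
clock: 1.42
position: [0.3287, 0.4422, 0.1866]
ee_rot: [0.99, 2.981, 0.001]
force: [1.7, -0.1, 0.2]
width: 0.995
gripper_force: 0.0
```

Call:
play_rows --increments "-3.6 -1 0.8 3.3 1; -3.6 -0.7 0.8 3.3 1; -3.6 -0.5 0.9 3.4 1; -3.7 -0.3 0.8 3.3 1; -3.7 -0.1 0.8 3.4 1"

```text
clock: 1.83
position: [0.4441, 0.2983, 0.1456]
ee_rot: [1.412, 2.806, 0.001]
force: [1.4, 0.9, -0.9]
width: 1.001
gripper_force: 0.0
```

Call:
play_rows --increments "-3.7 0.1 0.8 3.3 1; -3.6 0.3 0.8 3.3 1; 0 0 0 0 1; 0 0 0 0 1; 0 0 0 0 1"

```text
clock: 2.25
position: [0.4882, 0.2427, 0.1298]
ee_rot: [-1.567, -2.722, -0.0]
force: [0.1, 0.4, -0.2]
width: 1.0
gripper_force: 0.0
```

```bash
python3 - <<'E'
from h import *
p=vision.get_image("top"); save(p,"t1.png",(100,250,180,380),4)
W=cloud(p)
for d in cut_out("hopper_gate",p)[:2]:
    w=W[d["mask"]&~np.isnan(W[...,0])]; print(d["confidence"],d["point"],len(w),np.median(w,axis=0).round(3) if len(w) else 0)
plan(.488,.241,.006,30.1,speed=2)
E
```

```text
0.91 [236.3, 238.4] 445 [0.439 0.324 0.004]
at [48.77 24.38 12.99] 30.3 end [48.83 24.07  0.59] 30.1
-0 -0 1.8 0 1; -0.1 -0 1.7 0.1 1; -0 -0 1.8 -0 1; -0 -0.1 1.8 0 1; -0.1 0 1.8 0 1
-0 0 1.7 0.1 1; -0.1 -0 1.8 -0 1
```

Call:
play_rows --increments "-0.1 0 2.5 0 1; -0.1 0 2.5 0 1; -0.1 -0.1 2.5 0 1; 0 0 2.4 0 1; 0 0 2.4 0.2 1"

```text
clock: 2.77
position: [0.4883, 0.2408, 0.006]
ee_rot: [-1.568, -2.722, -0.002]
force: [-0.6, -0.7, 0.3]
width: 0.999
gripper_force: 0.0
```

Call:
play_rows --increments "0 0 0 0 1; 0 0 0 0 0; 0 0 0 0 -1; 0 0 0 0 -1; 0 0 0 0 -1" --grip_force 30

```text
clock: 3.18
position: [0.4899, 0.2399, 0.0083]
ee_rot: [1.571, 2.719, 0.004]
force: [-1.3, -0.7, 0.0]
width: 0.757
gripper_force: 0.0
```

Call:
play_rows --increments "0 0 0 0 -1; 0 0 0 0 -1; 0 0 0 0 -1"

```text
clock: 3.43
position: [0.4892, 0.2392, 0.0072]
ee_rot: [1.572, 2.719, 0.001]
force: [0.6, 0.4, -0.3]
width: 0.541
gripper_force: 0.0
```

Call:
play_rows --increments "0 0 0 0 -1; 0 0 0 0 -1; 0 0 0 0 -1; 0 0 0 0 -1; 0 0 0 0 -1"

```text
clock: 3.85
position: [0.4891, 0.2391, 0.0067]
ee_rot: [1.573, 2.72, 0.0]
force: [-0.5, -0.0, -0.3]
width: 0.214
gripper_force: 30.0
```

Call:
play_rows --increments "0 0 0 0 -1; 0 0 -1 0 -1; 0 0 -2 0 -1; 0 0 -2 0 -1; 0 0 -1 0 -1"

```text
clock: 4.27
position: [0.4898, 0.2394, 0.0691]
ee_rot: [1.572, 2.719, 0.003]
force: [0.5, -0.2, -0.4]
width: 0.218
gripper_force: 30.0
```

```bash
python3 - <<'E'
from h import *
p=vision.get_image("scene"); save(p,"s2.png",(150,275,210,370),4)
W=cloud(p); o=arm.observe(); print(o["position"],o["width"],o["gripper_force"],o["force"])
d=cut_out("hopper_gate",p)[0]; w=W[d["mask"]&~np.isnan(W[...,0])]; print(d["confidence"],len(w),np.percentile(w,[3,50,97],axis=0).round(3).tolist())
E
```

```text
[0.49056317 0.23982381 0.07016516] 0.21368570737929807 29.997157752513885 [0.76448722 0.05828785 0.95490025]
0.68 261 [[0.401, 0.224, 0.002], [0.432, 0.339, 0.069], [0.499, 0.434, 0.096]]
```

View pics/s2.png

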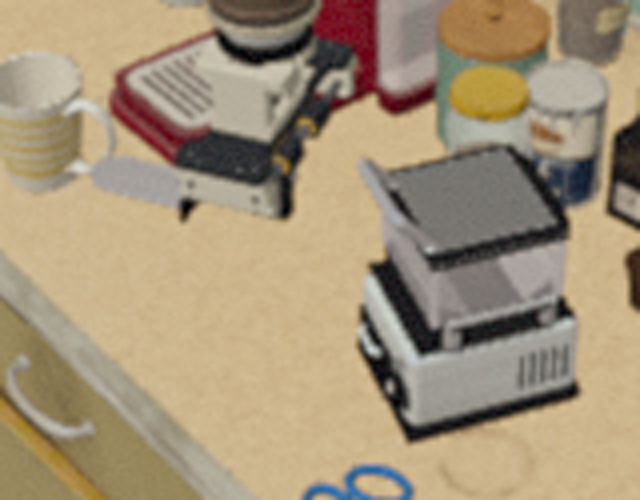

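The gate hangs level in the gripper, blade at (135,180). I'll carry it high over the grinder to its right side.

```bash
python3 - <<'E'
from h import *
plan(.489,.239,.29,30.1,g=-1,speed=3.7)
import types
st=arm.observe
class A: 
    def observe(s): return {"position":[.489,.239,.29],"ee_rot":[1.572,2.719,0]}
import h; h.arm=A(); plan(.4506,-.1972,.29,-19,g=-1,speed=3)
E
```

```text
at [49.02 23.98  6.87] 29.9 end [48.94 23.93 28.97] 30.1
-0 -0 -3.7 -0 -1; -0 -0 -3.7 -0.1 -1; -0 -0.1 -3.7 0 -1; -0 0 -3.7 -0 -1; -0 -0 -3.6 -0 -1
-0 -0 -3.7 -0.1 -1
at [48.9 23.9 29. ] 29.9 end [ 45.1 -19.7  29. ] -19.0
-2.4 -1.7 0 3.3 -1; -2.5 -1.5 0 3.2 -1; -2.5 -1.4 0 3.3 -1; -2.7 -1.2 0 3.2 -1; -2.7 -1.1 0 3.3 -1
-2.8 -1 0 3.3 -1; -2.8 -0.7 0 3.2 -1; -2.8 -0.7 0 3.3 -1; -2.9 -0.4 0 3.3 -1; -2.9 -0.3 0 3.2 -1
-2.9 -0.1 0 3.3 -1; -3 0 0 3.2 -1; -2.9 0.3 0 3.3 -1; -2.9 0.3 0 3.3 -1; -2.8 0.6 0 3.2 -1
```

Call:
play_rows --increments "0 0 -3.7 0 -1; 0 0 -3.7 0 -1; 0 0 -3.7 0 -1; 0 0 -3.7 0 -1; 0 0 -3.7 0 -1" --grip_force 40

```text
clock: 4.78
position: [0.4883, 0.2388, 0.2525]
ee_rot: [-1.572, -2.719, 0.002]
force: [0.7, 0.8, -2.4]
width: 0.213
gripper_force: 40.0
```

Call:
play_rows --increments "0 0 -3.7 0 -1; 0 0 0 0 -1; -2.4 -1.7 0 3.3 -1; -2.5 -1.5 0 3.2 -1; -2.5 -1.4 0 3.3 -1"

```text
clock: 5.2
position: [0.4806, 0.1514, 0.2876]
ee_rot: [-1.801, -2.574, 0.002]
force: [0.7, -1.1, -1.6]
width: 0.211
gripper_force: 40.0
```

Call:
play_rows --increments "-2.7 -1.2 0 3.2 -1; -2.7 -1.1 0 3.3 -1; -2.8 -1 0 3.3 -1; -2.8 -0.7 0 3.2 -1; -2.8 -0.7 0 3.3 -1"

```text
clock: 5.62
position: [0.4675, 0.0054, 0.2877]
ee_rot: [-2.149, -2.291, 0.001]
force: [2.0, -0.1, -0.9]
width: 0.22
gripper_force: 40.0
```

Call:
play_rows --increments "-2.9 -0.4 0 3.3 -1; -2.9 -0.3 0 3.2 -1; -2.9 -0.1 0 3.3 -1; -3 0 0 3.2 -1; -2.9 0.3 0 3.3 -1"

```text
clock: 6.03
position: [0.4552, -0.1407, 0.2878]
ee_rot: [-2.452, -1.963, 0.001]
force: [1.1, 0.8, -2.0]
width: 0.215
gripper_force: 40.0
```

Call:
play_rows --increments "-2.9 0.3 0 3.3 -1; -2.8 0.6 0 3.2 -1; 0 0 0 0 -1; 0 0 0 0 -1; 0 0 0 0 -1"

```text
clock: 6.45
position: [0.4508, -0.1963, 0.2878]
ee_rot: [-2.556, -1.825, 0.001]
force: [0.7, 0.6, -1.3]
width: 0.213
gripper_force: 40.0
```

```bash
python3 - <<'E'
from h import *
plan(.4506,-.1972,.13,-19,g=-1,speed=3.5)
o=arm.observe(); f=o["position"]
p=vision.get_image("top"); save(p,"t3.png",(130,280,250,410),4)
for n in ["top","scene"]:
    p=p if n=="top" else vision.get_image(n); W=cloud(p)
    for d in cut_out("hopper_gate",p)[:1]:
        w=W[d["mask"]&~np.isnan(W[...,0])]; w=w[abs(w[:,2]-.285)<.02]
        c=w[:,:2].mean(0); Y=np.array([.3256,.9455]);X=np.array([.9455,-.3256])
        r=w[:,:2]-np.array(f[:2]); s=r@Y;t=r@X
        print(n,d["confidence"],len(w),w[:,2].mean(),s.max())
        for a in np.arange(.06,.18,.01):
            k=(s>=a)&(s<a+.01)
            if k.any(): print(round(a,2),k.sum(),t[k].min().round(3),t[k].max().round(3),w[k,2].mean().round(3))
    d=cut_out("hopper_lid",p)[0]; v=W[d["mask"]&~np.isnan(W[...,0])]; v=v[(v[:,2]>.174)&(v[:,2]<.189)]
    print(n,"lid",cv2.minAreaRect((v[:,:2]*1000).astype(np.float32)))
E
```

```text
at [ 45.08 -19.63  28.78] -18.9 end [ 45.04 -19.72  12.98] -19.0
-0 0 3.2 0 -1; -0 0 3.1 0 -1; -0.1 0 3.2 0 -1; 0 0 3.1 0 -1; 0 0 3.2 0.1 -1
top 0.56 329 0.2850299999495236 0.16135088434701653
0.08 35 -0.024 0.02 0.286
0.09 43 -0.026 0.022 0.285
0.1 45 -0.023 0.021 0.285
0.11 42 -0.026 0.019 0.285
0.12 45 -0.025 0.021 0.284
0.13 44 -0.023 0.023 0.285
0.14 41 -0.023 0.018 0.285
0.15 32 -0.019 0.018 0.285
0.16 2 -0.008 0.002 0.286
top lid ((529.5858154296875, 37.13591384887695), (112.2696533203125, 117.63053131103516), 71.30154418945312)
scene 0.7 50 0.29653667360699576 0.06394221943704947
0.06 5 -0.02 -0.013 0.301
scene lid ((509.6002197265625, 44.06561279296875), (114.66658020019531, 75.90771484375), 71.45160675048828)
```

View pics/t3.png

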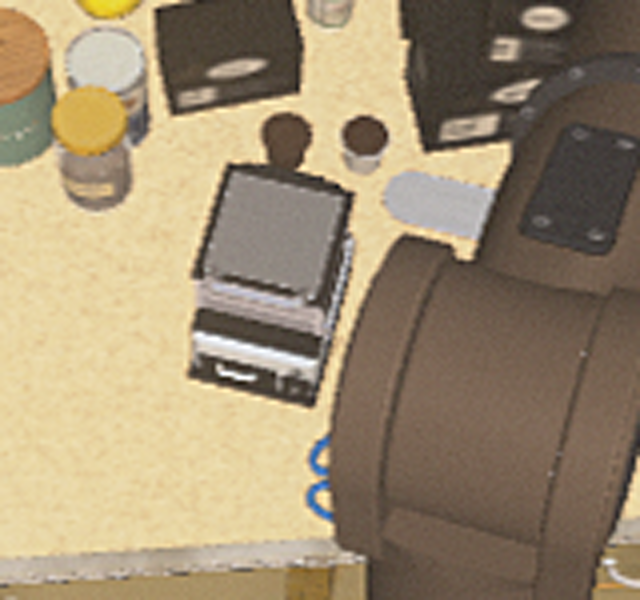

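The top view shows the gate pointing at the grinder's right side, blade at (440,205), level and aligned. Descend to slot height.

Call:
play_rows --increments "-0.1 0.3 3.5 0 -1; 0 0 3.5 0 -1; 0 0 3.5 0 -1; 0 0 3.5 -0.2 -1; 0 0 3.5 0 -1"

```text
clock: 7.17
position: [0.4536, -0.1984, 0.1124]
ee_rot: [2.552, 1.831, 0.001]
force: [1.0, 0.1, -1.1]
width: 0.216
gripper_force: 40.0
```

Call:
play_rows --increments "0 0 0.2 0 -1; 0 0 0 0 -1; 0 0 0 0 -1; 0 0 0 0 -1"

```text
clock: 7.5
position: [0.455, -0.1994, 0.1138]
ee_rot: [2.552, 1.828, 0.004]
force: [0.2, -1.1, -1.5]
width: 0.215
gripper_force: 40.0
```

```bash
python3 - <<'E'
from h import *
plan(.453,-.1979,.1107,-18.7,g=-1,speed=1)
p=vision.get_image("scene"); save(p,"s4.png",(150,275,240,400),5)
W=cloud(p); f=np.array(arm.observe()["position"])[:2]; Y=np.array([.3206,.9472]);X=np.array([.9472,-.3206])
d=cut_out("hopper_gate",p)[0]; w=W[d["mask"]&~np.isnan(W[...,0])]; w=w[abs(w[:,2]-.108)<.02]; r=w[:,:2]-f; s=r@Y;t=r@X
print(d["confidence"],len(w))
for a in np.arange(.06,.18,.01):
    k=(s>=a)&(s<a+.01)
    if k.any(): print(round(a,2),k.sum(),t[k].min().round(3),t[k].max().round(3),w[k,2].mean().round(3))
c=np.array([.5303,.0367]); w=W[~np.isnan(W[...,0])].reshape(-1,3); r=w[:,:2]-c
k=(w[:,2]>.02)&(w[:,2]<.09)&(abs(r@X)<.05)&(r@Y>-.075)&(r@Y<-.04); q=(r@Y)[k]; print("right face",np.median(q),k.sum())
if k.any(): print(np.polyfit((r@X)[k],q,1))
k=(w[:,2]>.02)&(w[:,2]<.09)&(abs(r@Y)<.04)&(r@X<-.055)&(r@X>-.09); print("front face",np.median((r@X)[k]),k.sum(),np.polyfit((r@Y)[k],(r@X)[k],1))
E
```

```text
at [ 45.5  -19.94  11.38] -18.8 end [ 45.34 -19.78  11.08] -18.7
0.1 -0.2 0.3 -0.1 -1
0.5 98
0.13 11 -0.014 0.003 0.113
0.14 24 -0.022 0.009 0.112
0.15 27 -0.02 0.014 0.113
0.16 6 -0.006 0.013 0.112
right face -0.053209122475529544 220
[-0.00484033 -0.05323957]
front face -0.07448126773902755 188 [-0.00742493 -0.07480023]
```

View pics/s4.png

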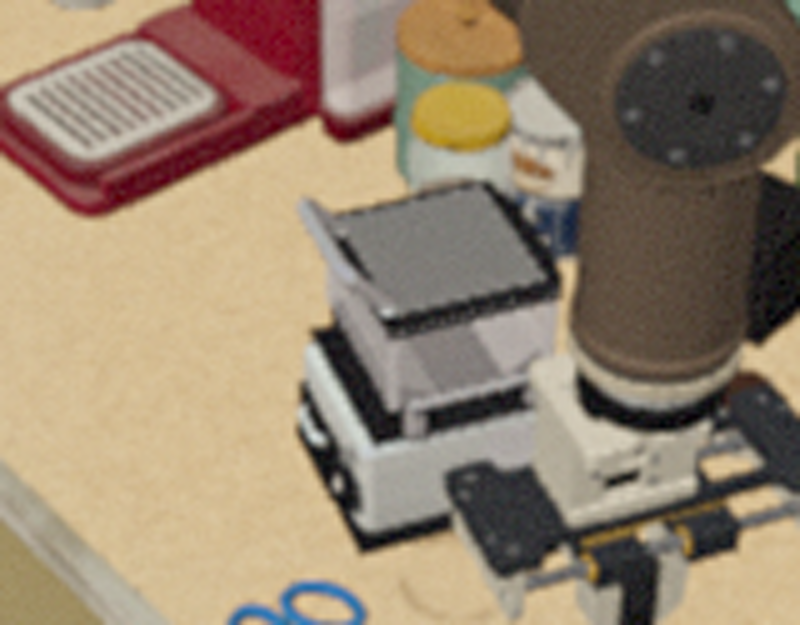

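The picture shows the gripper at the right of the grinder and hides the slot. Next I'll average some readings to settle the tool height and lateral position before inserting.

```bash
cat >> h.py <<'E'
C=np.array([.5303,.0367]); XG=np.array([.9472,-.3206]); YG=np.array([.3206,.9472])
def avg(n=6):
    L=[];F=[]
    for _ in range(n):
        vision.get_image("top"); o=arm.observe(); L.append(o["position"]); F.append(o["force"])
    L=np.array(L); m=L.mean(0); r=m[:2]-C
    print("pos",m.round(4),"sd",L.std(0).round(4),"grinder x,y",(r@XG).round(4),(r@YG).round(4),"F",np.mean(F,0).round(1), "F.y",round(float(np.mean(F,0)[:2]@YG),1),"w",round(o["width"],3))
E
python3 -c "
from h import *
avg()"
```

```text
pos [ 0.4541 -0.1989  0.1126] sd [0.0003 0.0001 0.0004] grinder x,y 0.0033 -0.2476 F [-0.1  0.  -1. ] F.y -0.0 w 0.217
```

Call:
play_rows --increments "0 -0.1 0.1 0 -1; 1 0 0 0 -1; 1 0 0 0 -1; 0.5 0 0 0 -1; 0.5 0 0 0 -1"

```text
clock: 8.32
position: [0.4626, -0.1687, 0.1106]
ee_rot: [-2.552, -1.831, -0.0]
force: [0.5, -0.3, -1.1]
width: 0.218
gripper_force: 40.0
```

Call:
play_rows --increments "0.5 0 0 0 -1; 0.5 0 0 0 -1; 0.3 0 0 0 -1; 0.3 0 0 0 -1; 0 0 0 0 -1"

```text
clock: 8.73
position: [0.4673, -0.1543, 0.1106]
ee_rot: [-2.553, -1.83, 0.0]
force: [-0.4, 1.5, -0.7]
width: 0.213
gripper_force: 40.0
```

```bash
python3 -c "
from h import *
avg(3)"
```

```text
pos [ 0.4671 -0.1548  0.1107] sd [0.     0.0002 0.    ] grinder x,y 0.0016 -0.2016 F [-0.7  0.9 -0.9] F.y 0.6 w 0.217
```

Call:
play_rows --increments "0.6 0 0 0 -1; 0.6 0 0 0 -1; 0.6 0 0 0 -1; 0.6 0 0 0 -1; 0.6 0 0 0 -1"

```text
clock: 9.3
position: [0.4768, -0.1257, 0.1106]
ee_rot: [-2.553, -1.83, 0.001]
force: [-3.7, -0.5, -0.8]
width: 0.21
gripper_force: 40.0
```

Call:
play_rows --increments "0.6 0 0 0 -1; 0.6 0 0 0 -1; 0.6 0 0 0 -1; 0.6 0 0 0 -1; 0.6 0 0 0 -1"

```text
clock: 9.72
position: [0.4863, -0.0975, 0.1106]
ee_rot: [-2.553, -1.829, 0.001]
force: [-5.0, -0.6, -0.5]
width: 0.213
gripper_force: 40.1
```

```bash
python3 -c "
from h import *
avg(3)"
```

```text
pos [ 0.4868 -0.0965  0.1105] sd [0.     0.0002 0.    ] grinder x,y 0.0015 -0.1401 F [-3.8  2.3 -1.4] F.y 1.0 w 0.214
```

Call:
play_rows --increments "0.3 -0.1 0 0 -1; 0.3 0 0 0 -1; 0.2 0 0 0 -1; 0.2 0 0 0 -1; 0 0 0 0 -1"

```text
clock: 10.28
position: [0.4892, -0.0881, 0.1108]
ee_rot: [2.554, 1.829, 0.001]
force: [-2.0, 1.0, -0.7]
width: 0.217
gripper_force: 40.0
```

Call:
play_rows --increments "0.2 0 0 0 -1; 0.1 0 0 0 -1; 0.1 0 0 0 -1; 0 0 0 0 -1"

```text
clock: 10.62
position: [0.4904, -0.0844, 0.1108]
ee_rot: [2.554, 1.829, 0.001]
force: [-1.9, -0.8, -2.1]
width: 0.218
gripper_force: 40.0
```

```bash
python3 -c "
from h import *
avg(3)"
```

```text
pos [ 0.4904 -0.0844  0.1108] sd [0. 0. 0.] grinder x,y 0.001 -0.1275 F [-2.4  0.2 -1. ] F.y -0.6 w 0.22
```

No push-back yet; continue in small steps until contact.

Call:
play_rows --increments "0.1 0 0 0 -1; 0.1 0 0 0 -1; 0.1 0 0 0 -1; 0 0 0 0 -1"

```text
clock: 11.1
position: [0.4905, -0.0838, 0.1108]
ee_rot: [2.554, 1.826, -0.003]
force: [-5.6, -7.3, 1.3]
width: 0.218
gripper_force: 40.0
```

Call:
play_rows --increments "0.1 0 0 0 -1; 0.1 0 0 0 -1; 0.1 0 0 0 -1; 0 0 0 0 -1"

```text
clock: 11.43
position: [0.4906, -0.0837, 0.1109]
ee_rot: [2.555, 1.823, -0.006]
force: [-8.5, -16.5, 4.7]
width: 0.219
gripper_force: 40.1
```

```bash
python3 -c "
from h import *
avg(3)"
```

```text
pos [ 0.4906 -0.0837  0.1109] sd [0. 0. 0.] grinder x,y 0.001 -0.1268 F [ -8.8 -16.    3.7] F.y -18.0 w 0.219
```

Firm contact (18 N) exactly at the predicted home position. Unload and release.

Call:
play_rows --increments "-0.3 0 0 0 -1; -0.2 0 0 0 -1; 0 0 0 0 -0.4; 0 0 0 0 0; 0 0 0 0 0"

```text
clock: 12.0
position: [0.4915, -0.0833, 0.111]
ee_rot: [2.553, 1.829, 0.002]
force: [-0.5, 0.0, -0.2]
width: 0.386
gripper_force: 0.0
```

Call:
play_rows --increments "0 0 0 0 0; 0 0 0 0 0; 0 0 0 0 0; 0 0 -2 0 0; 0 0 -4 0 0"

```text
clock: 12.42
position: [0.4879, -0.083, 0.1683]
ee_rot: [-2.551, -1.828, 0.01]
force: [-0.0, 1.2, -0.7]
width: 0.496
gripper_force: 0.0
```

Call:
play_rows --increments "0 0 -4 0 0; 0 0 -4 0 0; 0 0 -4 0 0; -2 0 -2 0 0; -4 0 0 0 0"

```text
clock: 12.83
position: [0.4751, -0.1374, 0.3151]
ee_rot: [2.544, 1.837, 0.011]
force: [1.2, -1.1, -1.2]
width: 0.501
gripper_force: 0.0
```

Call:
play_rows --increments "-4 0 0 0 0; -4 0 0 0 0; -3 0 0 0 0; 0 0 0 0 0; 0 0 0 0 0"

```text
clock: 13.25
position: [0.4348, -0.2464, 0.3109]
ee_rot: [2.558, 1.824, 0.0]
force: [0.5, 0.6, 0.2]
width: 0.497
gripper_force: 0.0
```

```bash
python3 - <<'E'
from h import *
p=vision.get_image("scene"); save(p,"s5.png",(150,275,240,400),5); W=cloud(p)
d=cut_out("hopper_gate",p)
for d in d[:2]:
    w=W[d["mask"]&~np.isnan(W[...,0])]; r=w[:,:2]-C; s=r@YG; t=r@XG
    print(d["confidence"],len(w),"y",np.percentile(s,[2,50,98]).round(3),"z",np.percentile(w[:,2],[2,50,98]).round(3))
    for a in np.arange(-.17,-.04,.01):
        k=(s>=a)&(s<a+.01)
        if k.any(): print(round(a,2),k.sum(),t[k].min().round(3),t[k].max().round(3),w[k,2].max().round(3))
h=W[cut_out("lid_bar",p)[0]["mask"]]; h=h[h[:,2]>.203]; r=h[:,:2]-C; print("bar",h.mean(0).round(4),(r@XG).mean(),(r@YG).min(),(r@YG).max(),np.percentile(h[:,2],[5,50,95]))
avg(1)
E
```

```text
0.73 323 y [-0.145 -0.073 -0.056] z [0.094 0.119 0.137]
-0.15 42 -0.01 0.008 0.137
-0.14 30 -0.011 0.008 0.137
-0.13 27 -0.012 0.009 0.139
-0.12 20 -0.011 0.007 0.139
-0.11 6 -0.009 -0.006 0.131
-0.1 9 -0.009 0.002 0.117
-0.09 17 -0.008 0.006 0.119
-0.08 16 -0.011 0.023 0.122
-0.07 139 -0.042 0.039 0.13
-0.06 16 -0.038 0.038 0.123
-0.05 1 0.025 0.025 0.08
bar [0.4494 0.0359 0.2224] -0.07640348117956351 -0.2661007886796794 0.0328749328544185 [0.20685015 0.21403419 0.24330969]
pos [ 0.4364 -0.2432  0.3105] sd [0. 0. 0.] grinder x,y 0.0008 -0.2953 F [-0.   0.8 -0.1] F.y 0.7 w 0.5
```

View pics/s5.png

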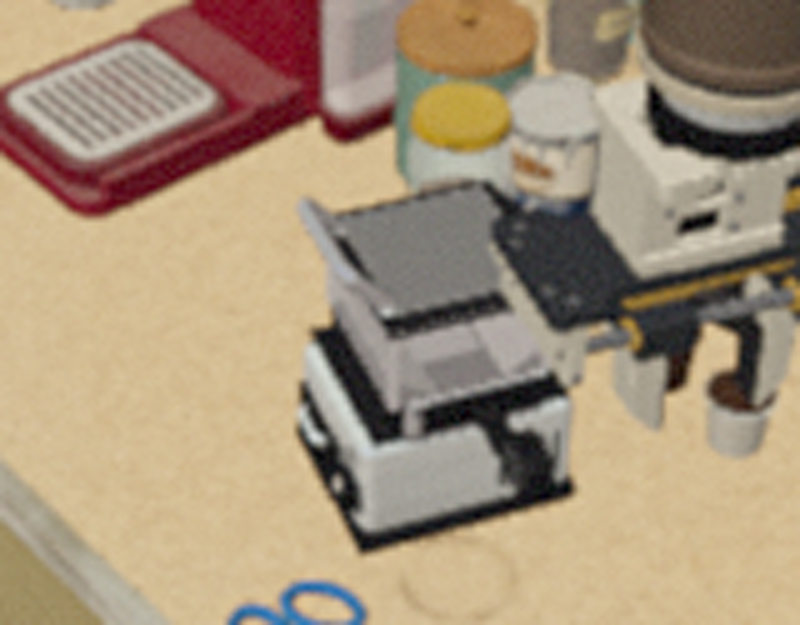

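The picture shows the gate home, face plate against the slot at (515,440) with its grip block at (530,465), and the lid still shut. Now the lid bar.

```bash
python3 - <<'E'
from h import *
b=C-.0735*XG; print(b); plan(b[0],b[1],.27,-18.7,g=0)
E
```

```text
[0.4606808 0.0602641]
at [ 43.64 -24.32  31.05] -18.6 end [46.07  5.99 26.95] -18.7
3.7 -0.9 0.5 0 0; 3.7 -1 0.5 0 0; 3.7 -0.9 0.5 0 0; 3.7 -0.9 0.5 0 0; 3.7 -0.9 0.5 0 0
3.7 -1 0.5 0 0; 3.6 -0.9 0.5 0.1 0; 3.7 -0.9 0.6 -0 0
```

Call:
play_rows --increments "3.7 -0.9 0 0 0; 3.7 -1 0 0 0; 3.7 -0.9 0 0 0; 3.7 -0.9 0 0 0; 3.7 -0.9 0 0 0"

```text
clock: 13.87
position: [0.4516, -0.0516, 0.3109]
ee_rot: [-2.552, -1.832, -0.001]
force: [1.4, -0.5, 0.1]
width: 0.498
gripper_force: 0.0
```

Call:
play_rows --increments "3.7 -1 0 0 0; 3.6 -0.9 0 0 0; 3.7 -0.9 2 0 0; 0 0 2.1 0 0; 0 0 0 0 0"

```text
clock: 14.28
position: [0.4584, 0.0608, 0.2672]
ee_rot: [-2.546, -1.838, 0.008]
force: [0.1, -0.6, 0.0]
width: 0.502
gripper_force: 0.0
```

```bash
python3 - <<'E'
from h import *
avg(3)
b=C-.0735*XG; plan(b[0],b[1],.193,-18.7,g=0,speed=2)
p=vision.get_image("scene"); save(p,"s6.png",(125,250,240,400),5)
E
```

```text
pos [0.46   0.0579 0.2701] sd [0.0006 0.0007 0.0008] grinder x,y -0.0734 -0.0025 F [ 0.  -0.9  0.4] F.y -0.9 w 0.497
at [46.07  5.71 27.11] -18.8 end [46.07  6.02 19.31] -18.7
0.1 -0 2 -0 0; 0.1 -0.1 1.9 -0 0; 0 0 2 -0.1 0; 0.1 -0 1.9 0 0
```

View pics/s6.png

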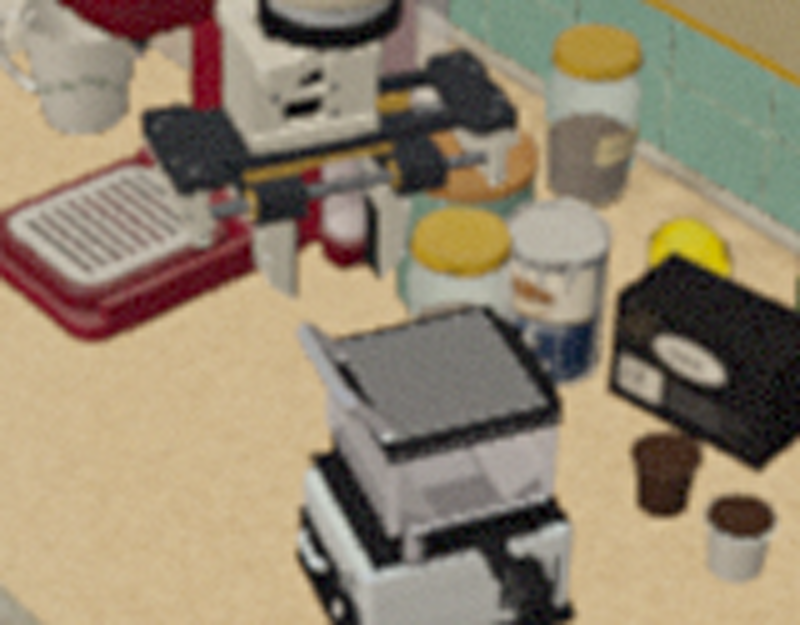

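The open fingers, at (280,260) and (385,235), straddle the bar line above the lid. Descend and close gently.

Call:
play_rows --increments "0.1 0 2 0 0; 0.1 0 1.9 0 0; 0 0 2 0 0; 0 0 1.9 0 0; 0 0 0 0 0" --grip_force 15

```text
clock: 14.9
position: [0.46, 0.0583, 0.1908]
ee_rot: [-2.555, -1.827, 0.004]
force: [-0.6, 0.9, 0.8]
width: 0.498
gripper_force: 0.0
```

```bash
python3 -c "
from h import *
avg(2)"
```

```text
pos [0.4612 0.0585 0.1928] sd [0.0004 0.0001 0.0005] grinder x,y -0.0724 -0.0015 F [ 0.3 -0.2  1.3] F.y -0.1 w 0.499
```

Call:
play_rows --increments "0 0 0 0 -1; 0 0 0 0 -1; 0 0 0 0 -1; 0 0 0 0 -1; 0 0 0 0 -1"

```text
clock: 15.42
position: [0.4615, 0.0593, 0.1928]
ee_rot: [2.554, 1.829, 0.001]
force: [0.1, -0.8, -0.6]
width: 0.185
gripper_force: 0.6
```

Call:
play_rows --increments "0 0 0 0 -1; 0 0 0 0 -1; 0 0 0 0 -1; 0 0 0 0 -1"

```text
clock: 15.75
position: [0.458, 0.0604, 0.1921]
ee_rot: [-2.549, -1.828, 0.007]
force: [-13.3, 3.6, 11.7]
width: 0.099
gripper_force: 15.0
```

```bash
python3 -c "
from h import *
avg(4); print(arm.observe()['gripper_force'])"
```

```text
pos [0.458  0.0604 0.1921] sd [0. 0. 0.] grinder x,y -0.0761 -0.0007 F [-13.4   4.5  12.1] F.y 0.0 w 0.102
15.001208782196045
```

The bar is gripped (width 0.10, about 10 mm) with a small sideways preload, so the bar sits about 3 mm further forward. I'll work out the arc in 3° steps and include that correction.

```bash
python3 - <<'E'
import numpy as np
r=13.36;a0=np.degrees(np.arctan2(31,130));y=z=0;o=[]
for d in range(3,61,3):
    a=np.radians(a0+d); Y=13.0-r*np.cos(a); Z=r*np.sin(a)-3.1
    dy=round(Y-y,1);dz=round(Z-z,1);y+=dy;z+=dz;o.append("0 %g %g 0 -1"%(dy,-dz))
for i in range(0,20,5):print("; ".join(o[i:i+5]))
E
```

```text
0 0.2 -0.7 0 -1; 0 0.2 -0.6 0 -1; 0 0.2 -0.7 0 -1; 0 0.3 -0.6 0 -1; 0 0.3 -0.7 0 -1
0 0.4 -0.6 0 -1; 0 0.4 -0.6 0 -1; 0 0.4 -0.5 0 -1; 0 0.4 -0.6 0 -1; 0 0.5 -0.5 0 -1
0 0.5 -0.5 0 -1; 0 0.5 -0.4 0 -1; 0 0.6 -0.5 0 -1; 0 0.5 -0.4 0 -1; 0 0.6 -0.4 0 -1
0 0.6 -0.3 0 -1; 0 0.6 -0.3 0 -1; 0 0.7 -0.3 0 -1; 0 0.6 -0.3 0 -1; 0 0.7 -0.2 0 -1
```

Call:
play_rows --increments "0 -0.2 0 0 -1; 0 -0.1 0 0 -1; 0 0 0 0 -1; 0 0 0 0 -1" --grip_force 20

```text
clock: 16.28
position: [0.4579, 0.0604, 0.1923]
ee_rot: [-2.553, -1.829, 0.001]
force: [-3.1, 1.7, 0.7]
width: 0.094
gripper_force: 20.0
```

Call:
play_rows --increments "0 0.2 -0.7 0 -1; 0 0.2 -0.6 0 -1; 0 0.2 -0.7 0 -1; 0 0.3 -0.6 0 -1; 0 0.3 -0.7 0 -1"

```text
clock: 16.7
position: [0.4698, 0.0564, 0.2261]
ee_rot: [-2.554, -1.829, 0.0]
force: [-1.1, 2.2, -1.3]
width: 0.098
gripper_force: 20.0
```

Call:
play_rows --increments "0 0.4 -0.6 0 -1; 0 0.4 -0.6 0 -1; 0 0.4 -0.5 0 -1; 0 0.4 -0.6 0 -1; 0 0 0 0 -1"

```text
clock: 17.12
position: [0.4848, 0.0513, 0.25]
ee_rot: [-2.553, -1.828, 0.0]
force: [-10.6, 4.4, 6.7]
width: 0.102
gripper_force: 20.0
```

```bash
python3 - <<'E'
from h import *
avg(2)
p=vision.get_image("scene"); save(p,"s7.png",(125,250,240,400),5)
E
```

```text
pos [0.4843 0.0515 0.2494] sd [0.0001 0.     0.0001] grinder x,y -0.0483 -0.0007 F [-10.2   4.1   6.5] F.y 0.6 w 0.1
```

View pics/s7.png

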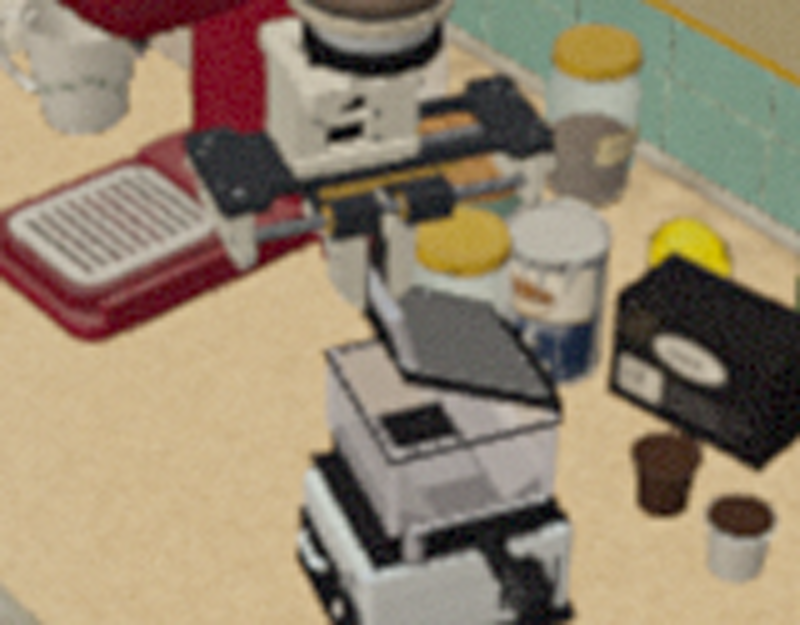

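The lid follows, about 27° open and clamped at (375,280). The force is radial, pushing inward by about 3 mm, so I'll ease outward and continue.

Call:
play_rows --increments "0 0.3 -0.6 0 -1; 0 0.4 -0.6 0 -1; 0 0.5 -0.4 0 -1; 0 0.6 -0.5 0 -1; 0 0.5 -0.4 0 -1"

```text
clock: 17.68
position: [0.5083, 0.0432, 0.2742]
ee_rot: [2.553, 1.828, 0.003]
force: [6.0, 1.1, -11.1]
width: 0.102
gripper_force: 20.0
```

Call:
play_rows --increments "0 0.6 -0.4 0 -1; 0 0.6 -0.3 0 -1; 0 0 0 0 -1"

```text
clock: 17.93
position: [0.519, 0.0396, 0.2814]
ee_rot: [2.554, 1.829, 0.001]
force: [-2.8, 3.7, 4.0]
width: 0.101
gripper_force: 20.0
```

```bash
python3 -c "
from h import *
avg(2)"
```

```text
pos [0.5181 0.04   0.2809] sd [0.0002 0.0001 0.0001] grinder x,y -0.0126 -0.0008 F [-3.3  2.2  3.9] F.y 1.1 w 0.1
```

Call:
play_rows --increments "0 0.6 -0.3 0 -1; 0 0.7 -0.3 0 -1; 0 0.6 -0.2 0 -1; 0 0.7 -0.2 0 -1; 0 0 0 0 -1"

```text
clock: 18.45
position: [0.5438, 0.0313, 0.2915]
ee_rot: [2.554, 1.829, 0.003]
force: [-3.6, 2.4, 9.2]
width: 0.098
gripper_force: 20.0
```

Call:
play_rows --increments "0 0 0 0 -1; 0 0 0 0 -1; 0 0 0 0 -1; 0 0 0 0 -1"

```text
clock: 18.78
position: [0.5428, 0.0316, 0.2912]
ee_rot: [2.554, 1.83, 0.002]
force: [-3.2, 1.1, 7.6]
width: 0.101
gripper_force: 20.0
```

```bash
python3 - <<'E'
from h import *
avg(2); m=np.array(arm.observe()["position"]); x=(m[:2]-C)@XG+.0761; z=m[2]-.1922
print("lid deg",np.degrees(np.arctan2(.031+z,.130-x))-13.4,"r",np.hypot(.031+z,.130-x))
p=vision.get_image("scene"); save(p,"s8.png",(125,250,240,400),5); W=cloud(p)
d=cut_out("hopper_lid",p)[0]; w=W[d["mask"]&~np.isnan(W[...,0])]; r=w[:,:2]-C; k=abs(r@YG)<.05
q=np.c_[(r@XG),w[:,2]][k]; print(len(q)); 
for y in ("hopper_gate",):
    g=W[cut_out(y,p)[0]["mask"]]; g=g[~np.isnan(g[:,0])]; s=(g[:,:2]-C)@YG; print("gate y",np.percentile(s,[2,50,98]).round(3))
vx,vy,_,_=cv2.fitLine(q.astype(np.float32),cv2.DIST_HUBER,0,.01,.01).ravel(); print("lid fit",np.degrees(np.arctan2(abs(vy),abs(vx))))
E
```

```text
pos [0.5428 0.0316 0.2912] sd [0. 0. 0.] grinder x,y 0.0135 -0.0008 F [-2.4  1.6  8. ] F.y 0.8 w 0.101
lid deg 59.32665522991093 r 0.13611720032242894
158
gate y [-0.145 -0.071 -0.06 ]
lid fit 61.90711
```

View pics/s8.png

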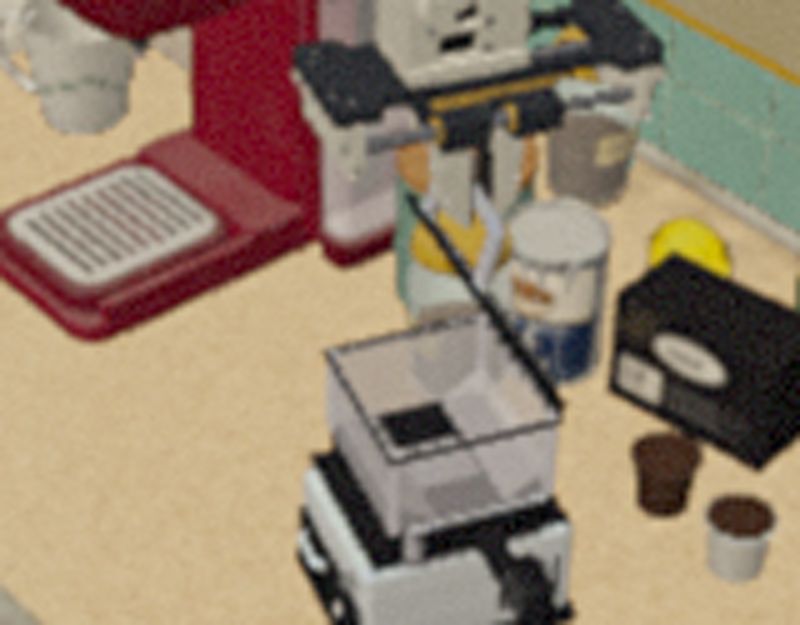

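The lid is open about 60°, held by the bow between the fingers at (465,215). The gate is still home at (525,470) and the bystanders visible in this view look unmoved. I'm handing in.

```bash
python3 -c "
from h import *
print(job.sign_off())"
```

```text
the job is handed in; nothing more can be done
None
```

The gate is home in its slot and let go, the lid is held at about 60° by its bow handle, and the job is handed in; sign-off returned no verdict.

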